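# Snap the shield cover onto the open test bay and keep it pressed

## Robot

A 6-joint arm with a two-finger parallel gripper is mounted at the origin on a cart in front of the work surface, level with it; the furniture and walls round the work are solid. World frame = base frame: x ahead of the robot, y to its left, z up, the work surface at z = 0. Lengths are in mm, angles in rad, forces in N, time in s.
With the tool pointing down it reaches from about 150 to 775 mm from the base axis. Payload 6.1 kg.
Tool frame: the origin (TCP) lies between the finger pads; the fingertips stand 22 mm ahead of it and the grasp point (between the pads) lies 3 mm ahead of it; z points along the fingers, y is the line along which they close (so a half turn about z gives the same grasp; the last joint's range is limited). The gripper opens to 85 mm and grips with 20 to 120 N. Pads are 22 mm wide; open, the fingers measure 114 mm over their backs; the gripper's body (76 mm by 85 mm) begins 54 mm behind the grasp point. The pads swing forward as they close: fully open they stand 13 mm farther back than shut.
Start: joints at [-1.196, 0.126, -0.04, 1.405, 0, 1.571], TCP at [192.188, -488.541, 253.295] pointing down, gripper open.
Joint ranges: [-2.72, 2.72], [-0.95, 1.95], [-1.27, 1.35], [-1.78, 2.02], [-1.46, 1.47], [-3.14, 3.14]. Speed limits (rad/s): [2.39, 2.39, 3.01, 3.14, 3.14, 3.14].

## Interface

Orientations are given as a rotation vector (axis times angle).
In Python, from workcell import sensors, viewer, manip, spotter gives the robot as it stands.
- The arm moves only by the tool carry_out, never from a script. Its argument "motion" is a list of rows, each a list of 3 entries, a list of its own where there are three numbers: the closure, from 0 (fully open) to 1 (shut), then the shift along the tool's x, y, z in mm, then the turn about the tool's z in degrees. A call has 1 to 8 rows; each row is the pose to reach, as a shift and turn from the pose commanded when the call began, along the tool's axes at that moment; what a row does not reach only later rows make up. A row lasts 1/10 s, in which the tool goes at most 50 mm and 8.59 degrees, less where a joint would pass 70% of its speed; a pose out of reach is approached as far as the arm can. A call with a gripper value outside its range is refused whole. The fingers move at their own pace and stop on an object; "newtons" is the grip in N (left out, the last holds). Time passes only in rows, so rows that repeat a pose let the fingers close. It gives the time, the measured TCP pose, the force and the opening at its end, in the units of the state.
- sensors.observe(): the state, without advancing time (a new reading comes with each control period).
- viewer.read_camera(name): name is "scene" or "top" or "wrist"; returns the picture (384x512x3 uint8, blue, green, red); there is no depth.
- viewer.calibration(name): a dict with "camera_matrix" (3x3 intrinsics, pixels), "view" (4x4, takes a point from world to camera coordinates); the wrist camera has in their place "tool_from_camera" (4x4, takes a point from camera to tool coordinates, whose origin is the TCP and whose axes are the flange's). Camera axes: x right, y down, z forward; pixel columns grow to the right and rows downward; lengths in mm; the calibration is good to about 2 mm. A picture is of the moment at which its call begins: read the wrist's pose just before it. calibration takes no time and is no camera call.
- manip.hand_in(): hands the job in, once; it reports no verdict.
Trained networks look in the newest picture that a camera, given by its name, has taken for a name from the list of things; names that differ only in an ending like _2 or _b are one class to them, and where a whole thing is asked for, a point or a joint stands for the part that bears it (a point fixed in the world has none). Each returns a list of dicts, best first, with "p" (0 to 1); they miss things now and then, are a little off and sometimes report something else, mostly with a low value. They report only what shows in the picture. A call takes as long as a camera call.
- spotter.silhouettes(camera, name): "mask" (384x512 bool, what is visible of it) and "rect" ([centre column, centre row, width, height] in pixels, round what is visible of it).
The state is a dict: "clock": time; "joints": joint angles; "joint_velocities": joint speeds; "tau": joint torques, N m; "tool_pos": TCP position; "ee_rot": TCP orientation; "wrist_force": force on the tool from outside, world axes, zero at the start; "wrist_torque": the same for the moment, N m; "gripper_width": opening from 0.0 (shut) to 1.0 (fully open).
Only numpy, scipy, OpenCV 4.12 (cv2) and the standard library are available. Lean on these libraries where they do the work, as an engineer would, in place of code of your own. Each camera call takes 0.05 s, during which the arm holds its last target. There are 200 camera calls.

## Task

One bay of the shielded test box is already closed; the other still lies open with the green circuit board in it. Take the loose grey cover by its black grip, set it squarely on the open bay and press it straight down until both spring clips snap over its edges, without pushing on the closed cover or knocking the other things on the bench. Do not let go: finish while still pressing the cover firmly home on the metal rim (about 15 N), so that the new gasket stays squeezed flat while the measurement runs.

Things in the scene. Friction and masses are not known exactly. Their poses are not given: they have to be found in the camera images.
- cover: Loose shield cover lying grip up, to the right of the box: grey plate 96 (x) x 68 (y) x 2.5, raised panel, black grip bar on top, steel skirt 85 x 59 below. Origin: centre of the skirt's lower edge, z up. Heights over it: skirt 0-14, plate edge 14-16.5, panel top 19, grip bar 19-36. About 0.12 kg. Half a turn makes no difference.
- cover_grip (a point): Middle of the cover's grip bar, 28 above the cover's origin. The bar lies along the cover's x, 46 long, 15 thick, 17 high: grip it across y.
- test_box: Aluminium box with two bays side by side, on a mounting plate 134 (x) x 172 (y), fixed to the bench. Origin: centre of the plate's underside, z up. Bays centred at y = +38 (left) and -38 (right), x = 0. The cover goes on with its x along the box's x, pushed straight down.
- bay_left (a point): Centre of the left (+y) bay's opening, 88 (x) x 62 (y), at the height of its metal rim, 42 over the bench; the cover's skirt enters with 1.5 a side. Fully home, the cover's plate lies on the rim, its origin 14 below this point.
- bay_right (a point): The same for the right (-y) bay.
- gasket_left (a joint): Black springy gasket round the left bay's opening, standing 3.2 over the rim; value = how far it is squeezed (m), 0.0032 = flush with the rim. About 3 N a mm, 10 N in all. A snapped cover that nobody presses is lifted against the clips, 2.2 mm above home.
- gasket_right (a joint): The same for the right bay.
- clip_left_near (a joint): Steel spring clip with a red pad at the near (-x) end of the left bay, 24 wide, tip 58 over the bench: 0 = upright (its nose reaches 3 over the cover's edge), grows to about 0.1 rad as it is spread. The plate's underside meets the sloped noses 58 over the bench; the push grows to roughly 10-16 N at 48, then drops abruptly and the clips spring back.
- clip_left_far (a joint): The same at the far (+x) end of the left bay.
- clip_right_near (a joint): The same at the near end of the right (-y) bay.
- clip_right_far (a joint): The same at the far end of the right bay.
- board: Green circuit board under test, 82 x 56, fixed in the bay that is still open, components up. Origin: centre under its feet, on that bay's centre, 8 over the bench (34 below the rim); its long y axis lies along the box's x. It shows which bay is open.
- fitted_cover: The same kind of cover, already clipped on the other bay and fixed there; origin as for the loose cover. It shows which bay is closed.
- adaptor_1: small silver coaxial adaptor standing upright, 20 across, 36 high; a bystander.
- adaptor_2: second silver coaxial adaptor standing upright, 20 across, 36 high; a bystander.
- wrench: small torque wrench with a red handle, 147 long, lying on the bench; a bystander.
- tape: roll of blue tape lying flat, 60 across, 15 high; a bystander.

How it is judged (in metres and radians):
On the way, in this order (a step that is already met when the one before it is completed fails the run):
1. the loose cover is lifted clear of the bench (height (world z) of cover above 0.04 m), for 0.2 s.
2. the cover is snapped on the open bay: level, squarely over the board, below the noses of both clips, which have sprung back (z of cover in the frame of board between 0.015 and 0.0228 m and horizontal distance between cover and board below 0.004 m and angle between the x axis of cover and the x axis of test_box, either way round below 0.06 rad and angle between cover's own z axis and vertical below 0.04 rad and value of joint each of clip_left_near, clip_left_far, clip_right_near, clip_right_far below 0.04 rad), for 0.2 s.
At the end, for the whole second after the job is handed in: Still pressed by the gripper (over 4 N), the loose cover is level (0.04 rad), over the board within 4 mm and 0.06 rad, all clips sprung back (under 0.04 rad), its origin under 21.2 mm above the board's (20 = on the rim; 22.2 = snapped but not pressed; takes about 7 N) (z of cover in the frame of board between 0.015 and 0.0212 m and horizontal distance between cover and board below 0.004 m and angle between the x axis of cover and the x axis of test_box, either way round below 0.06 rad and angle between cover's own z axis and vertical below 0.04 rad and value of joint each of clip_left_near, clip_left_far, clip_right_near, clip_right_far below 0.04 rad and contact force between the fingers and cover above 4 N); the arm keeps its last pose, push and grip.
It fails at once if the robot pushes on the cover of the closed bay (contact force between any of the arm, the fingers and fitted_cover above 5 N).
It fails at once if a bystander is knocked away (30 mm) (distance of any of adaptor_1, adaptor_2, wrench, tape from where it was at the start of the episode above 0.03 m).
It also fails if it takes over 43 s, if anything falls off the work surface, if the arm or the gripper's body presses on something with over 40 N, if the wrist force passes 120 N, or if a joint passes its speed limit or range.

## Working session

There is one attempt and no reset: what is moved stays moved. The work goes in short steps, Python scripts to look and compute and a tool call to move; the robot and the scene stay as the last step left them, time stands still between calls to the robot, and variables do not carry over. Pictures are saved under pics/ and viewed, on a budget of 10 in all, crops included, one or two more only if the job needs it, and the job is handed in when it is done.

Besides the shell and the picture viewer there is one more tool, called after ">>>" by a JSON object that holds its "fn" and its "kwargs". carry_out: Moves the arm, as the interface text tells. Its arguments: {"type":"object","properties":{"motion":{"type":"array","items":{"type":"array"}},"newtons":{"type":"number"}},"required":["motion"]}

```bash
mkdir -p pics
cat > h.py <<'E'
import numpy as np, cv2
from scipy.spatial.transform import Rotation as R
from workcell import sensors, viewer, manip, spotter
def ray(cam,uv,z,st=None):
    c=viewer.calibration(cam);K=np.array(c["camera_matrix"]);
    if "view" in c: T=np.linalg.inv(np.array(c["view"]))
    else:
        W=np.eye(4);W[:3,:3]=R.from_rotvec(st["ee_rot"]).as_matrix();W[:3,3]=st["tool_pos"];T=W@np.array(c["tool_from_camera"])
    uv=np.atleast_2d(uv).astype(float)
    d=(np.linalg.inv(K)@np.c_[uv,np.ones(len(uv))].T).T@T[:3,:3].T
    o=T[:3,3]; return o+d*((z-o[2])/d[:,2])[:,None]
E
python3 - <<'E'
from h import *
s=sensors.observe();print(s)
ims=[]
for c in("top","scene"):
    im=viewer.read_camera(c);cv2.imwrite(f"pics/{c}0.png",im)
    print(c,ray(c,[[256,192]],0))
    for n in("cover","cover_grip","test_box","board","fitted_cover","clip_left_near","adaptor_1","wrench","tape"):
        for d in spotter.silhouettes(c,n)[:4]:
            m=d["mask"];r=cv2.minAreaRect(np.argwhere(m)[:,::-1].astype(np.float32))
            print(c,n,round(d["p"],2),np.round(d["rect"],1),m.sum(),np.round(r[0],1),np.round(r[1],1),round(r[2],1))
print(sensors.observe()["clock"])
E
```

```text
{'clock': 0.0, 'joints': array([-1.19593432e+00,  1.26376203e-01, -4.06155391e-02,  1.40539551e+00,
       -1.20781915e-05,  1.57078083e+00]), 'joint_velocities': array([-0.0008513 , -0.00079107,  0.00060964,  0.00137793, -0.00160765,
       -0.00130641]), 'tau': array([ 8.49888966e-04, -4.35917437e+01,  3.52922308e+01,  1.73563790e-02,
        1.44461467e-06, -1.15364008e-05]), 'tool_pos': array([ 192.08535566, -488.19545365,  252.52698526]), 'ee_rot': array([-3.08503329e+00, -5.85123356e-01,  4.84036095e-04]), 'wrist_force': array([-0.06356327, -0.16130407,  0.06544349]), 'wrist_torque': array([0.01217829, 0.02432983, 0.01152098]), 'gripper_width': 0.9975741253817942}
top [[550.70666696 106.65478989   0.        ]]
top cover 0.96 [246.9 215.9  29.6  39.3] 787 [247.  215.9] [25.5 33.6] 20.0
top cover_grip 0.74 [246.6 215.6  32.5  36.9] 829 [247.4 215.2] [25.4 34.3] 21.0
top test_box 0.63 [189.4 196.4  66.1  50.1] 1549 [189.  196.7] [61.  49.7] 6.8
top test_box 0.17 [364.4 168.1  23.5  24.1] 215 [363.1 169.2] [21.6 18.6] 38.7
top board 0.74 [175.  195.2  25.8  31.7] 570 [175.3 194.3] 
[... 638 characters left out ...]
22.8  33.   31.5] 909 [264.4 223.1] [33.2 29.3] 79.4
scene test_box 0.88 [193.6 239.2  87.   70. ] 2307 [191.5 235.9] [56.6 74.1] 68.2
scene board 0.62 [176.2 241.8  27.   28.7] 523 [175.9 239.9] [23.2 24. ] 68.2
scene board 0.51 [265.4 224.1  36.1  34. ] 872 [264.3 222.8] [33.6 28.1] 77.5
scene fitted_cover 0.92 [206.1 223.4  32.9  41.6] 915 [206.3 223.8] [33.  29.9] 68.7
scene clip_left_near 0.72 [182.3 256.8   9.3  14.3] 124 [182.4 255.2] [12.6 10.1] 71.6
scene adaptor_1 0.21 [168.8 218.4  13.4   8.4] 56 [168.4 218.1] [ 5.4 10.1] 71.6
scene wrench 0.6 [220.7 186.2  51.8  24.3] 303 [220.6 186.2] [ 7.2 52.9] 67.0
scene tape 0.71 [335.6 141.4  18.6  14.7] 231 [335.5 143. ] [16. 19.] 90.0
1.0
```

Run:
```python
from h import *
a=cv2.imread("pics/top0.png")[130:260,140:320]
b=cv2.imread("pics/scene0.png")[130:290,120:360]
a=cv2.resize(a,(800,578),interpolation=cv2.INTER_CUBIC);cv2.imwrite("pics/v1.png",a)
for n,uv,z in(("cover top",(247,215.6),19),("cover grip top",(247,215.6),36),("fitted",(199.5,197),45),("board",(175.2,194.3),15),("box",(189,196.5),42),("wr",(234,158),8),("tape",(364,168),15),("ad",(305,178.5),36)):
    print(n,np.round(ray("top",[uv],z)[0],1))
def ang(uv,t,z):
    t=np.radians(t);p=ray("top",[uv,np.array(uv)+20*np.array([np.cos(t),np.sin(t)])],z);d=p[1]-p[0];return np.degrees(np.arctan2(d[1],d[0]))
print(ang((247,215.6),20.5,19)%90,ang((199.5,197),7.1,45)%90)
c=viewer.calibration("top");print(np.linalg.inv(np.array(c["view"])).round(2))
print(R.from_rotvec(sensors.observe()["ee_rot"]).as_matrix().round(3)); print(np.array(viewer.calibration("wrist")["tool_from_camera"]).round(2),viewer.calibration("wrist")["camera_matrix"])
```

```text
cover top [482.3 131.3  19. ]
cover grip top [481.9 130.8  36. ]
fitted [532.3 263.1  45. ]
board [541.4 336.3  15. ]
box [533.7 292.8  42. ]
wr [647.7 170.6   8. ]
tape [ 620.4 -200.7   15. ]
ad [587.  -30.8  36. ]
69.9765946637593 83.31928900712062
[[ 1.00000e-02 -1.00000e+00  8.00000e-02  4.48090e+02]
 [-1.00000e+00 -1.00000e-02  1.00000e-02  9.14200e+01]
 [-1.00000e-02 -8.00000e-02 -1.00000e+00  1.38345e+03]
 [ 0.00000e+00  0.00000e+00  0.00000e+00  1.00000e+00]]
[[ 0.931  0.366  0.   ]
 [ 0.366 -0.931 -0.   ]
 [-0.     0.    -1.   ]]
[[   0.     -0.94   -0.33   85.43]
 [   1.     -0.      0.      0.13]
 [  -0.     -0.33    0.94 -120.91]
 [   0.      0.      0.      1.  ]] [[333.16788236   0.         252.81233583]
 [  0.         333.16788236 189.98235359]
 [  0.           0.           1.        ]]
```

View pics/v1.png

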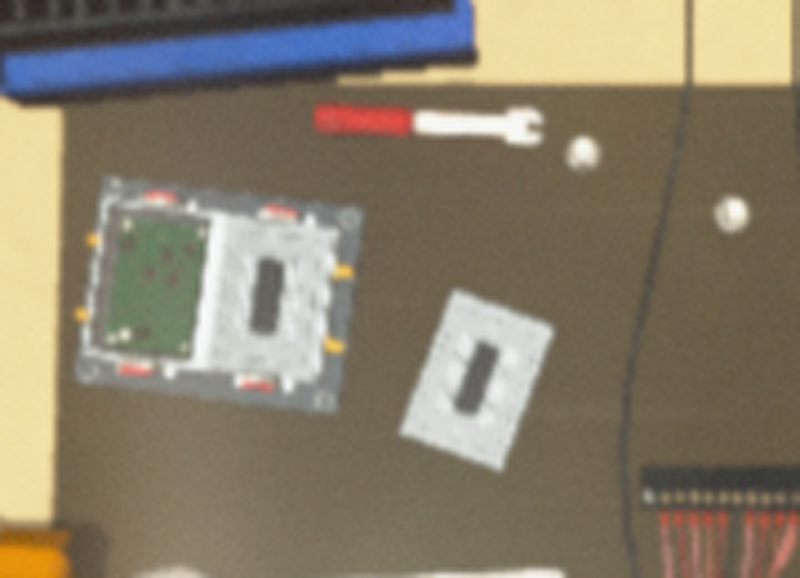

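The picture shows the green board in the left bay at (155,285), the closed cover at (270,290) and the loose cover at (478,378). The wrench and both adaptors are beyond them at top right. Box yaw is about -6.7° and cover yaw about -20°.

>>> {"fn": "carry_out", "kwargs": {"motion": [[0,[31,-29,0],0],[0,[62,-58,0],0],[0,[93,-88,0],0],[0,[124,-117,0],0],[0,[155,-147,0],0],[0,[186,-176,0],0],[0,[217,-206,0],0],[0,[250,-236,0],0]], "newtons": 60}}

```text
clock: 1.8
tool_pos: [338.7, -175.9, 253.6]
ee_rot: [3.086, 0.584, 0.001]
wrist_force: [0.4, -1.5, -0.3]
gripper_width: 1.001
```

>>> {"fn": "carry_out", "kwargs": {"motion": [[0,[31,-29,0],5],[0,[62,-58,0],10],[0,[93,-88,5],15],[0,[124,-117,10],21],[0,[155,-147,20],27],[0,[186,-176,30],33],[0,[217,-206,40],38],[0,[247,-235,50],41.5]]}}

```text
clock: 2.6
tool_pos: [428.2, -82.2, 216.7]
ee_rot: [-3.054, 0.354, -0.006]
wrist_force: [0.1, -0.4, -0.2]
gripper_width: 1.003
```

>>> {"fn": "carry_out", "kwargs": {"motion": [[0,[0,0,0],0],[0,[0,0,0],0],[0,[0,0,0],0]]}}

```text
clock: 2.9
tool_pos: [428.0, -81.3, 217.4]
ee_rot: [-3.054, 0.352, -0.007]
wrist_force: [0.2, -0.2, -1.4]
gripper_width: 0.997
```

Run:
```python
from h import *
s=sensors.observe();print(s["clock"],s["tool_pos"],s["joints"].round(2))
im=viewer.read_camera("wrist");cv2.imwrite("pics/w1.png",im)
for n in("cover","fitted_cover","board"):
    for d in spotter.silhouettes("wrist",n)[:2]:
        r=cv2.minAreaRect(np.argwhere(d["mask"])[:,::-1].astype(np.float32))
        p=ray("wrist",cv2.boxPoints(r),16.5,s)
        print(n,round(d["p"],2),np.round(d["rect"],1),r,p.mean(0).round(1),p.round(1).tolist())
cv2.imwrite("pics/v2.png",im)
```

```text
2.9 [427.98819658 -81.33546899 217.4144081 ] [-0.23 -0.04 -0.29  1.32  0.07  3.14]
cover 0.91 [ 53.4 155.4  68.7  97.9] ((52.36262130737305, 153.42835998535156), (99.5802230834961, 69.56396484375), 87.79740142822266) [483.1 132.6  16.5] [[538.8, 147.1, 16.5], [525.5, 77.0, 16.5], [427.5, 113.8, 16.5], [440.5, 192.5, 16.5]]
fitted_cover 0.35 [ 50.4 154.3  70.1  97.2] ((52.22209167480469, 153.44061279296875), (99.25135803222656, 69.61380004882812), 88.02507019042969) [483.1 132.8  16.5] [[538.8, 147.1, 16.5], [525.2, 77.0, 16.5], [427.6, 114.2, 16.5], [440.9, 192.8, 16.5]]
```

View pics/v2.png

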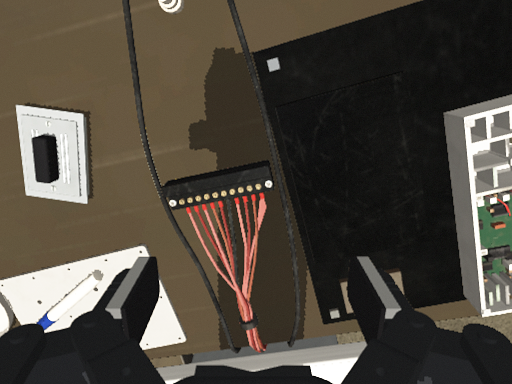

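The view confirms the cover (pixel 52,153). Joint 6 has hit its limit, so I'll use the half-turned grasp instead.

>>> {"fn": "carry_out", "kwargs": {"motion": [[0,[1,-28,0],-8.5],[0,[2,-56,0],-17],[0,[2,-84,0],-25.5],[0,[3,-112,0],-34],[0,[3,-140,0],-42.5],[0,[4,-168,0],-51],[0,[4,-196,5],-59.5],[0,[5,-220,12],-68]]}}

```text
clock: 3.9
tool_pos: [483.3, 133.5, 220.3]
ee_rot: [-2.736, -1.432, -0.065]
wrist_force: [-0.1, -0.1, 0.5]
gripper_width: 0.998
```

>>> {"fn": "carry_out", "kwargs": {"motion": [[0,[0,0,0],-8.5],[0,[0,0,0],-17],[0,[0,0,0],-25.5],[0,[0,0,0],-34],[0,[0,0,0],-42.5],[0,[0,0,0],-51],[0,[0,0,0],-59.5],[0,[0,0,0],-68]]}}

```text
clock: 4.7
tool_pos: [482.9, 132.1, 220.0]
ee_rot: [-1.483, -2.744, -0.1]
wrist_force: [0.8, 0.5, -0.1]
gripper_width: 0.995
```

>>> {"fn": "carry_out", "kwargs": {"motion": [[0,[0,0,0],-8.5],[0,[0,0,0],-17],[0,[0,0,0],-25.5],[0,[0,0,0],-34],[0,[0,0,0],-37],[0,[0,0,0],-37],[0,[0,0,0],-37]]}}

```text
clock: 5.4
tool_pos: [482.9, 131.9, 220.0]
ee_rot: [-0.551, -3.091, -0.106]
wrist_force: [-0.4, 0.1, -0.4]
gripper_width: 1.0
```

```bash
cat >> h.py <<'E'
def look(name,cls,z):
    s=sensors.observe();im=viewer.read_camera("wrist");cv2.imwrite(f"pics/{name}.png",im)
    yaw=2*np.arctan2(s["ee_rot"][1],s["ee_rot"][0])
    print(s["clock"],s["tool_pos"].round(1),"yaw",np.degrees(yaw).round(2),s["joints"].round(2),"F",s["wrist_force"].round(1))
    Rm=R.from_rotvec(s["ee_rot"]).as_matrix()
    for n,zz in zip(cls,z):
        for d in spotter.silhouettes("wrist",n)[:2]:
            m=d["mask"].astype(np.uint8)
            q=np.argwhere(m)[:,::-1].astype(np.float32)
            p=ray("wrist",q,zz,s)[:,:2].astype(np.float32)
            r=cv2.minAreaRect(p)
            print(n,round(d["p"],2),np.round(d["rect"],1),"rect",np.round(r[0],1),np.round(r[1],1),round(r[2],2),"mean",p.mean(0).round(1),"tool xy of rect",(Rm.T@(np.r_[r[0],zz]-s["tool_pos"]))[:2].round(1))
    return im,s
E
python3 - <<'E'
from h import *
im,s=look("w2",("cover","fitted_cover","board"),(16.5,44.5,15))
cv2.imwrite("pics/v3.png",im)
E
```

```text
5.4 [482.9 131.9 220. ] yaw -200.23 [ 0.23  0.06 -0.19  1.3   0.06  0.59] F [-0.4  0.1 -0.4]
cover 0.96 [239.8 164.4  69.5  92.3] rect [482.4 131.9] [68.6 94.9] 69.35 mean [480.3 132.8] tool xy of rect [ -2.  -13.7]
fitted_cover 0.83 [387.8 167.7  87.3 110.9] rect [532.  261.9] [69.4 96.8] 83.22 mean [530.3 262.6] tool xy of rect [ -3.3 127.1]
board 0.57 [451.1 143.9  46.7  81.4] rect [543.4 344.1] [45.  79.8] 83.14 mean [541.8 344.8] tool xy of rect [ 14.1 206. ]
board 0.21 [395.9 221.4  32.   19.1] rect [603.8 269.2] [33.1 14.8] 83.48 mean [603.7 269.2] tool xy of rect [-68.5 156.7]
```

View pics/v3.png

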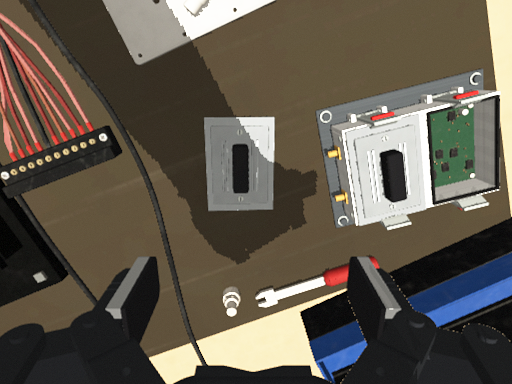

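Run:
```python
from h import *
s=sensors.observe();print(s["joints"].round(4));z=R.from_rotvec(s["ee_rot"]).as_matrix()[:,2];print(z.round(4),"dir deg",np.degrees(np.arctan2(z[1],z[0])))
print(R.from_rotvec([-3.054,.352,-.007]).as_matrix()[:,2].round(4), R.from_rotvec([-3.054,.354,-.006]).as_matrix()[:,2].round(4))
```

```text
[ 0.2324  0.0601 -0.1868  1.2973  0.0618  0.586 ]
[ 0.0116  0.0662 -0.9977] dir deg 80.05270799263599
[ 0.0122  0.0664 -0.9977] [ 0.0116  0.0662 -0.9977]
```

>>> {"fn": "carry_out", "kwargs": {"motion": [[0,[-9,-25,0],-8.5],[0,[-18,-51,0],-17],[0,[-28,-76,0],-25.5],[0,[-37,-102,0],-34],[0,[-47,-127,0],-42.5],[0,[-56,-153,0],-51],[0,[-66,-178,0],-59.5],[0,[-75,-204,0],-68]]}}

```text
clock: 6.4
tool_pos: [483.0, -86.4, 205.5]
ee_rot: [-1.265, 2.833, 0.086]
wrist_force: [0.0, -0.2, 0.7]
gripper_width: 0.997
```

>>> {"fn": "carry_out", "kwargs": {"motion": [[0,[0,0,0],-8.5],[0,[0,0,0],-17],[0,[0,0,0],-25.5],[0,[0,0,0],-34],[0,[0,0,0],-42.5],[0,[0,0,0],-51],[0,[0,0,0],-59.5],[0,[0,0,0],-68]]}}

```text
clock: 7.2
tool_pos: [483.1, -85.3, 205.5]
ee_rot: [-2.613, 1.628, 0.039]
wrist_force: [-0.8, 0.7, -0.3]
gripper_width: 0.999
```

>>> {"fn": "carry_out", "kwargs": {"motion": [[0,[0,0,0],-8.5],[0,[0,0,0],-17],[0,[0,0,0],-25.5],[0,[0,0,0],-34],[0,[0,0,0],-42.5],[0,[0,0,0],-48]]}}

```text
clock: 7.8
tool_pos: [483.1, -85.3, 205.5]
ee_rot: [-3.045, 0.426, -0.004]
wrist_force: [-0.6, -0.3, -1.6]
gripper_width: 0.998
```

```bash
cat > t.py <<'E'
from h import *
s=sensors.observe();z=R.from_rotvec(s["ee_rot"]).as_matrix()[:,2];print(s["clock"],s["tool_pos"].round(1),s["joints"].round(4),"tilt",z[:2].round(4),"yaw",np.degrees(2*np.arctan2(s["ee_rot"][1],s["ee_rot"][0])).round(2))
E
python3 t.py
```

```text
7.8 [483.1 -85.3 205.5] [-0.2122  0.0666 -0.2113  1.2956  0.0672 -3.076 ] tilt [0.0116 0.0662] yaw 344.08
```

>>> {"fn": "carry_out", "kwargs": {"motion": [[0,[0,0,0],-6],[0,[0,0,0],-10],[0,[0,0,0],-10]]}}

```text
clock: 8.1
tool_pos: [487.1, -56.8, 205.5]
ee_rot: [-3.088, 0.222, -0.012]
wrist_force: [0.1, 0.1, 0.4]
gripper_width: 0.998
```

```bash
python3 t.py
```

```text
8.1 [487.1 -56.8 205.5] [-0.1421  0.0612 -0.2162  1.2892  0.0465 -3.1402] tilt [0.0108 0.0454] yaw 351.79
```

>>> {"fn": "carry_out", "kwargs": {"motion": [[0,[0,0,0],-7],[0,[0,0,0],-13],[0,[0,0,0],-13]]}}

```text
clock: 8.4
tool_pos: [486.2, 7.4, 205.5]
ee_rot: [-3.138, -0.019, -0.02]
wrist_force: [-0.2, 0.7, -0.6]
gripper_width: 0.993
```

```bash
python3 t.py
```

```text
8.4 [486.2   7.4 205.5] [ 0.0131  0.0469 -0.2308  1.2802  0.0038 -3.1404] tilt [0.0128 0.0039] yaw -359.32
```

>>> {"fn": "carry_out", "kwargs": {"motion": [[0,[0,-16,0],8.5],[0,[0,-32,0],17],[0,[0,-48,0],25.5],[0,[-1,-64,0],34],[0,[-1,-80,0],42.5],[0,[-2,-96,0],51],[0,[-2,-112,0],59.5],[0,[-3,-124,0],68]]}}

```text
clock: 9.2
tool_pos: [482.7, 129.5, 205.8]
ee_rot: [-2.597, 1.75, -0.013]
wrist_force: [0.5, -0.9, -0.6]
gripper_width: 1.001
```

>>> {"fn": "carry_out", "kwargs": {"motion": [[0,[0,0,0],8.5],[0,[0,0,0],17],[0,[0,0,0],25.5],[0,[0,0,0],34],[0,[0,0,0],42.5],[0,[0,0,0],51],[0,[0,0,0],59.5],[0,[0,0,0],68]]}}

```text
clock: 10.0
tool_pos: [482.7, 128.6, 205.9]
ee_rot: [-1.172, 2.9, -0.002]
wrist_force: [0.6, -0.3, 0.4]
gripper_width: 0.997
```

>>> {"fn": "carry_out", "kwargs": {"motion": [[0,[0,0,5],8.5],[0,[0,0,15],17],[0,[0,0,25],25.5],[0,[0,0,35],34],[0,[0,0,45],42.5],[0,[0,0,55],51],[0,[0,0,55],59.5],[0,[0,0,55],64.5]]}}

```text
clock: 10.8
tool_pos: [483.1, 128.7, 150.4]
ee_rot: [0.555, 3.081, 0.008]
wrist_force: [0.2, 0.2, -0.1]
gripper_width: 1.002
```

```bash
python3 t.py
python3 - <<'E'
from h import *
im,s=look("w3",("cover","fitted_cover"),(16.5,44.5))
cv2.imwrite("pics/v4.png",im)
E
```

```text
10.8 [483.1 128.7 150.4] [ 0.2604  0.0897 -0.3065  1.1622  0.      0.6166] tilt [0.0119 0.0032] yaw 159.59
10.8 [483.1 128.7 150.4] yaw 159.59 [ 0.26  0.09 -0.31  1.16  0.    0.62] F [ 0.2  0.2 -0.1]
cover 0.89 [255.8 178.4  87.6 114.7] rect [482.4 132.3] [67.9 95.1] 69.65 mean [479.7 133.3] tool xy of rect [3.3 2.1]
fitted_cover 0.84 [446.9 190.6 108.3 142.8] rect [532.2 262.3] [68.9 96.7] 83.11 mean [529.8 262.9] tool xy of rect [  1.6 141.6]
```

View pics/v4.png

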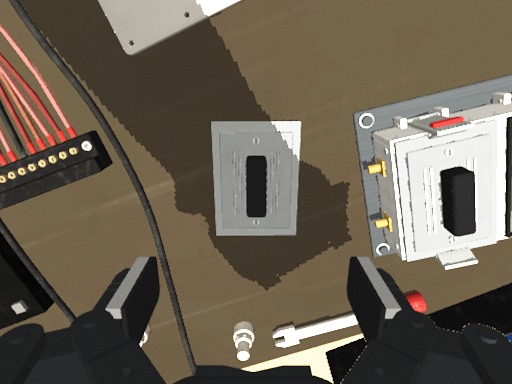

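The wrist view shows the cover centred at (256,178), and the tool is now square to it and near vertical (tilt 0.012 rad). I'll descend.

>>> {"fn": "carry_out", "kwargs": {"motion": [[0,[3.3,2.1,0],0],[0,[3.3,2.1,25],0],[0,[3.3,2.1,50],0],[0,[3.3,2.1,75],0],[0.3,[3.3,2.1,92],0],[0.5,[3.3,2.1,102],0],[0.5,[3.3,2.1,106],0],[0.5,[3.3,2.1,106],0]]}}

```text
clock: 11.75
tool_pos: [482.1, 133.3, 44.9]
ee_rot: [0.543, 3.082, 0.009]
wrist_force: [0.3, -0.3, 0.9]
gripper_width: 0.502
```

```bash
python3 t.py
python3 - <<'E'
from h import *
im=viewer.read_camera("wrist");cv2.imwrite("pics/v5.png",im)
E
```

```text
11.75 [482.1 133.3  44.9] [ 0.2697  0.157  -0.4736  0.927  -0.      0.6185] tilt [0.0127 0.0035] yaw 160.01
```

View pics/v5.png

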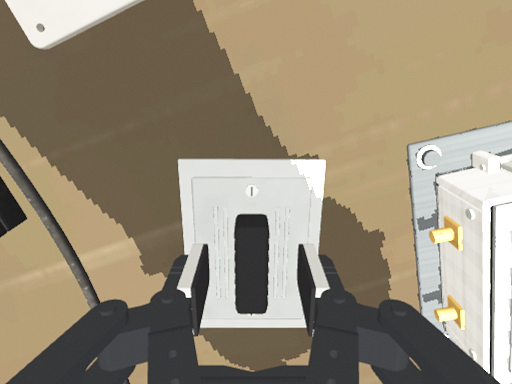

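The bar sits centred between the pads (column 252, bar top rows 226–313). I'll close on it.

>>> {"fn": "carry_out", "kwargs": {"motion": [[0.5,[0,0,1.5],0],[0.8,[0,0,1.5],0],[1,[0,0,1.5],0],[1,[0,0,1.5],0],[1,[0,0,1.5],0],[1,[0,0,1.5],0],[1,[0,0,1.5],0]], "newtons": 80}}

```text
clock: 12.5
tool_pos: [482.5, 133.4, 44.2]
ee_rot: [0.543, 3.081, 0.01]
wrist_force: [-1.0, -0.6, 6.3]
gripper_width: 0.15
```

```bash
python3 t.py
```

```text
12.5 [482.5 133.4  44.2] [ 0.2697  0.1574 -0.475   0.924  -0.      0.6188] tilt [0.014  0.0038] yaw 160.0
```

>>> {"fn": "carry_out", "kwargs": {"motion": [[1,[0,0,-5],0],[1,[0,0,-20],0],[1,[0,0,-50],0],[1,[0,0,-85],0],[1,[-8,15,-110],-5],[1,[-16,30,-110],-10],[1,[-24,45,-110],-13.2],[1,[-24,45,-110],-13.2]]}}

```text
clock: 13.3
tool_pos: [519.8, 168.0, 154.0]
ee_rot: [0.184, 3.123, 0.007]
wrist_force: [-0.4, 0.1, -1.7]
gripper_width: 0.144
```

>>> {"fn": "carry_out", "kwargs": {"motion": [[1,[0,0,0],0],[1,[0,0,0],0],[1,[0,0,0],0]]}}

```text
clock: 13.6
tool_pos: [518.0, 166.5, 153.8]
ee_rot: [0.187, 3.124, 0.006]
wrist_force: [-0.6, 0.7, -0.3]
gripper_width: 0.15
```

```bash
python3 t.py
python3 - <<'E'
from h import *
im,s=look("w6",("cover","fitted_cover","board"),(126.5,45.5,12))
cv2.imwrite("pics/v6.png",im)
E
```

```text
13.6 [518.  166.5 153.8] [ 3.1120e-01  1.6970e-01 -2.0670e-01  1.1818e+00 -6.0000e-04  4.3080e-01] tilt [0.0123 0.0033] yaw 173.15
13.6 [518.  166.5 153.8] yaw 173.15 [ 0.31  0.17 -0.21  1.18 -0.    0.43] F [-0.6  0.7 -0.3]
cover 0.91 [253.3 242.7 144.4 172.2] rect [518.1 166.2] [68.1 95.7] 83.1 mean [502.5 168.2] tool xy of rect [ 0.2 -0.3]
cover 0.66 [329.2 297.3  28.5  11.8] rect [551.1 203.3] [ 6.1 12.3] 0.64 mean [550.4 202.8] tool xy of rect [-28.1  40.4]
fitted_cover 0.73 [387.4 193.9 111.3 120. ] rect [532.4 261.8] [69.7 96.5] 83.12 mean [529.5 262.1] tool xy of rect [-1.6 95.9]
board 0.67 [473.8 182.4  72.   95.6] rect [544.8 347.6] [43.6 82.6] 83.26 mean [542.8 347.8] tool xy of rect [ -3.3 182.4]
```

View pics/v6.png

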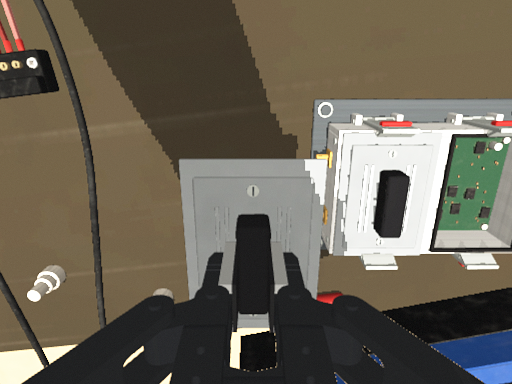

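The cover is held square: 68×96 at its plate height, centred on the tool to 0.3 mm. The fitted cover is at (387,194) in the image, with the open bay beyond it. I'll move over the open bay.

>>> {"fn": "carry_out", "kwargs": {"motion": [[1,[-1,30,0],0],[1,[-1,65,0],0],[1,[-2,100,0],0],[1,[-2,135,0],0],[1,[-3,160,0],0],[1,[-3,172.7,0],0],[1,[-3,172.7,0],0],[1,[-3,172.7,0],0]]}}

```text
clock: 14.6
tool_pos: [541.8, 337.2, 154.7]
ee_rot: [0.186, 3.124, 0.005]
wrist_force: [0.2, -0.6, -2.1]
gripper_width: 0.15
```

```bash
python3 t.py
python3 - <<'E'
from h import *
im,s=look("w7",("cover","fitted_cover","clip_left_near","board"),(126.5,45.5,56,12))
cv2.imwrite("pics/v7.png",im)
E
```

```text
14.6 [541.8 337.2 154.7] [ 0.5586  0.3453  0.0235  1.237  -0.0043  0.6775] tilt [0.0124 0.0027] yaw 173.18
14.6 [541.8 337.2 154.7] yaw 173.18 [ 0.56  0.35  0.02  1.24 -0.    0.68] F [ 0.2 -0.6 -2.1]
cover 0.9 [253.1 242.4 144.1 168.5] rect [542.5 337.2] [68.1 96.2] 83.17 mean [526.6 338.9] tool xy of rect [-0.3 -0.1]
fitted_cover 0.77 [142.4 189.8 108.5 125.8] rect [531.9 261. ] [68.6 96.8] 82.21 mean [527.3 258.4] tool xy of rect [  2.1 -77.3]
clip_left_near 0.88 [253.  122.8  35.7  18.8] rect [488.4 343.5] [23.5 12.2] 83.17 mean [488.3 343.2] tool xy of rect [55.  -0.5]
board 0.63 [252.  144.4  69.8  24.5] rect [513.2 340.5] [57.2 21.1] 83.16 mean [512.6 340.5] tool xy of rect [30.5 -0.7]
```

View pics/v7.png

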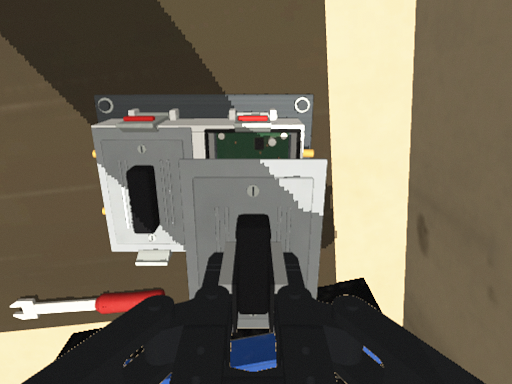

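The cover is over the bay (cover at 253,242; open bay and near clip at 253,123). I'll apply a small correction and go down to just above the clips.

>>> {"fn": "carry_out", "kwargs": {"motion": [[1,[2.4,-0.6,10],0],[1,[2.4,-0.6,25],0],[1,[2.4,-0.6,38],0],[1,[2.4,-0.6,44],0],[1,[2.4,-0.6,44],0],[1,[2.4,-0.6,44],0]]}}

```text
clock: 15.45
tool_pos: [540.2, 337.9, 110.9]
ee_rot: [0.186, 3.123, 0.007]
wrist_force: [0.1, 0.2, -0.4]
gripper_width: 0.148
```

```bash
python3 t.py
python3 - <<'E'
from h import *
im,s=look("w8",("cover","fitted_cover","clip_left_near"),(82.5,46.7,56))
cv2.imwrite("pics/v8.png",cv2.resize(im[60:340,60:360],None,fx=2.1,fy=2.1,interpolation=cv2.INTER_CUBIC))
E
```

```text
15.45 [540.2 337.9 110.9] [ 0.5606  0.3588 -0.0549  1.1443 -0.0039  0.6794] tilt [0.0129 0.0035] yaw 173.19
15.45 [540.2 337.9 110.9] yaw 173.19 [ 0.56  0.36 -0.05  1.14 -0.    0.68] F [ 0.1  0.2 -0.4]
cover 0.74 [253.7 243.6 146.3 170.1] rect [541.  337.8] [68.1 96.4] 83.14 mean [524.9 339.7] tool xy of rect [-0.4 -0.2]
fitted_cover 0.82 [123.  214.4 137.  149.8] rect [531.8 262.4] [68.7 97.1] 83.41 mean [528.3 262.7] tool xy of rect [  0.3 -76.3]
clip_left_near 0.65 [124.  216.  137.4 144.4] rect [527.8 266.4] [65.  91.1] 83.12 mean [524.8 266.9] tool xy of rect [  4.6 -72.8]
clip_left_near 0.58 [251.8 136.4  46.8  26.6] rect [487.4 344. ] [23.9 13.5] 81.62 mean [487.6 343.7] tool xy of rect [53.8 -0.5]
```

View pics/v8.png

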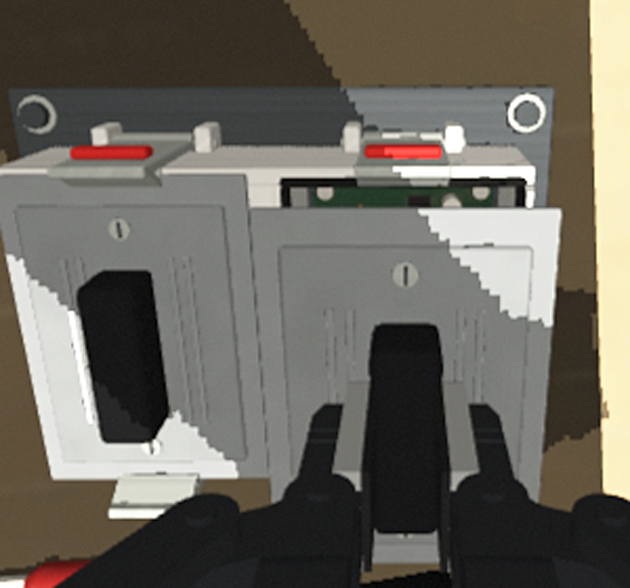

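The latest view agrees to within about 0.7 mm, with the opening centred at crop column 403 and the cover at 405. I'll correct by 0.5 mm and descend carefully.

>>> {"fn": "carry_out", "kwargs": {"motion": [[1,[0.5,-0.1,5],0],[1,[0.5,-0.1,12],0],[1,[0.5,-0.1,18],0],[1,[0.5,-0.1,20],0],[1,[0.5,-0.1,22],0],[1,[0.5,-0.1,23.5],0],[1,[0.5,-0.1,25],0],[1,[0.5,-0.1,25],0]]}}

```text
clock: 16.45
tool_pos: [540.0, 337.9, 85.7]
ee_rot: [0.186, 3.123, 0.007]
wrist_force: [0.6, -0.7, -1.5]
gripper_width: 0.15
```

```bash
python3 t.py; python3 -c "
from h import *
s=sensors.observe();print(s['wrist_force'],s['wrist_torque'])"
```

```text
16.45 [540.  337.9  85.7] [ 0.5609  0.371  -0.0945  1.0927 -0.0039  0.6797] tilt [0.0128 0.0035] yaw 173.19
[ 0.61744025 -0.65759747 -1.4714352 ] [-0.04558261  0.02109176  0.00189508]
```

Free of contact with the skirt entering. I'll continue.

>>> {"fn": "carry_out", "kwargs": {"motion": [[1,[0,0,1.5],0],[1,[0,0,3],0],[1,[0,0,4.5],0],[1,[0,0,6],0],[1,[0,0,6],0]]}}

```text
clock: 16.95
tool_pos: [540.7, 338.4, 81.2]
ee_rot: [0.185, 3.122, 0.009]
wrist_force: [-0.4, -0.7, 5.8]
gripper_width: 0.148
```

>>> {"fn": "carry_out", "kwargs": {"motion": [[1,[0,0,1],0],[1,[0,0,2],0],[1,[0,0,3],0],[1,[0,0,4],0],[1,[0,0,4],0]]}}

```text
clock: 17.45
tool_pos: [541.4, 338.8, 79.0]
ee_rot: [0.185, 3.119, 0.011]
wrist_force: [-2.4, -1.6, 13.1]
gripper_width: 0.154
```

>>> {"fn": "carry_out", "kwargs": {"motion": [[1,[0,0,1],0],[1,[0,0,2],0],[1,[0,0,3],0],[1,[0,0,3],0]]}}

```text
clock: 17.85
tool_pos: [540.5, 338.6, 73.4]
ee_rot: [0.185, 3.122, 0.009]
wrist_force: [-1.5, 2.1, 5.7]
gripper_width: 0.148
```

```bash
python3 t.py; python3 -c "
from h import *
s=sensors.observe();print(s['wrist_force'],s['wrist_torque'])"
```

```text
17.85 [540.5 338.6  73.4] [ 0.561   0.378  -0.1124  1.0659 -0.0033  0.6796] tilt [0.014  0.0049] yaw 173.2
[-1.53853523  2.12983214  5.67650805] [ 0.30906308  0.05660489 -0.0153018 ]
```

It snapped (the force dropped and the height fell abruptly). I'll now press home.

>>> {"fn": "carry_out", "kwargs": {"motion": [[1,[0,0,1],0],[1,[0,0,2],0],[1,[0,0,3],0],[1,[0,0,3],0],[1,[0,0,3],0]]}}

```text
clock: 18.35
tool_pos: [540.6, 338.6, 72.2]
ee_rot: [0.185, 3.122, 0.01]
wrist_force: [-4.2, -1.5, 15.2]
gripper_width: 0.151
```

```bash
python3 t.py
python3 - <<'E'
from h import *
im,s=look("w9",("cover","fitted_cover","clip_left_near"),(44.5,46.7,56))
print(s["wrist_force"],s["wrist_torque"])
cv2.imwrite("pics/v9.png",cv2.resize(im[80:360,0:400],None,fx=2,fy=2,interpolation=cv2.INTER_CUBIC))
E
```

```text
18.35 [540.6 338.6  72.2] [ 0.5609  0.3782 -0.1151  1.0621 -0.0033  0.6796] tilt [0.0148 0.0054] yaw 173.2
18.35 [540.6 338.6  72.2] yaw 173.2 [ 0.56  0.38 -0.12  1.06 -0.    0.68] F [-4.2 -1.5 15.2]
cover 0.72 [253.  242.8 146.7 171.7] rect [541.2 338.7] [69.3 96.9] 83.57 mean [526.3 340.2] tool xy of rect [-0.2  0. ]
fitted_cover 0.92 [ 88.7 244.3 173.4 174.6] rect [531.8 262.4] [69.  96.4] 83.81 mean [524.1 261.8] tool xy of rect [  0.1 -76.8]
clip_left_near 0.82 [250.8 149.9  56.1  36.6] rect [486.6 344.1] [24.4 15.2] 83.11 mean [486.8 344. ] tool xy of rect [54.5 -1. ]
[-4.18238824 -1.47596237 15.15503919] [-0.12276096  0.86334114  0.00492978]
```

View pics/v9.png

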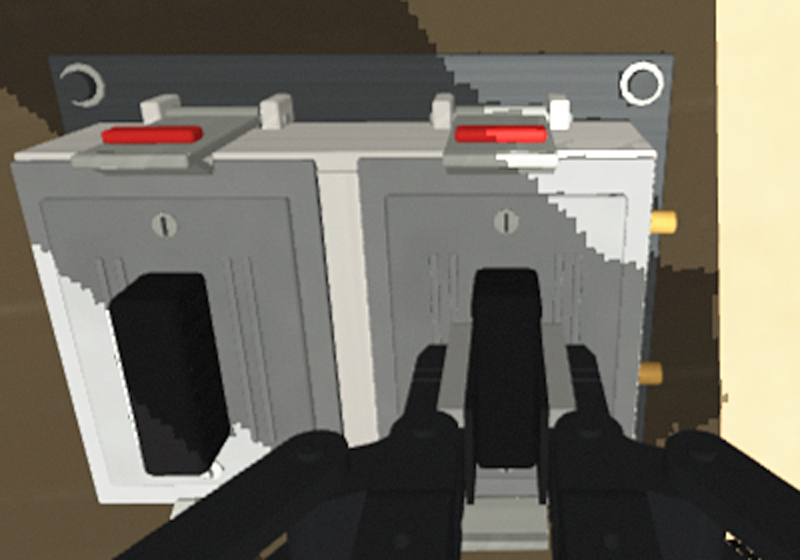

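>>> {"fn": "carry_out", "kwargs": {"motion": [[1,[0,0,0.3],0],[1,[0,0,0.3],0],[1,[0,0,0.3],0],[1,[0,0,0.3],0]]}}

```text
clock: 18.95
tool_pos: [540.6, 338.6, 72.2]
ee_rot: [0.185, 3.121, 0.01]
wrist_force: [-4.9, -1.6, 17.6]
gripper_width: 0.149
```

```bash
python3 t.py; python3 -c "
from h import *
s=sensors.observe();print(s['wrist_force']);print(manip.hand_in())"
```

```text
18.95 [540.6 338.6  72.2] [ 0.561   0.378  -0.1153  1.0619 -0.0033  0.6796] tilt [0.0149 0.0055] yaw 173.21
[-4.89093339 -1.61382059 17.6288054 ]
the job is handed in; nothing more can be done
None
```

The loose cover is snapped onto the open left bay, and I handed the job in at about 19 s with the arm still holding it and pressing it down.

- **Snap:** the push rose to about 13 N, then dropped to about 6 N as the cover fell about 5.6 mm.
- **Final press:** at hand-in the push was 17.6 N, slightly over the 15 N asked for. The tool was at 72.2 mm, which is the height I worked out for fully home.
- **Alignment:** in the last wrist picture the cover is parallel to the fitted one within about 0.3° and 76–77 mm from it (76 expected). The near clip is over its edge. The tool tilt at hand-in was about 0.016 rad.
- **Not seen directly:** the gripper hid the far clip. I judged it snapped from the level pose and the height. There was also a side force of about 5 N at the end.
- **Mishap:** an early turn ran joint 6 into its limit and tilted the tool by 0.067 rad. I undid nearly all of that at the opposite limit, before gripping the cover.
- **Bystanders:** I noticed no contact with the closed cover or the other things on the bench, but I did not re-measure them at the end.

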